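# Swap the vial behind two tall bottles in the rack

### The arm

A 6-joint arm with a two-finger parallel gripper is mounted at the origin on a cart in front of the work surface, level with it; the furniture and walls round the work are solid. World frame = base frame: x ahead of the robot, y to its left, z up, the work surface at z = 0. Lengths are in m, angles in rad, forces in N, time in s.
With the tool pointing down it reaches from about 0.3 to 0.775 m from the base axis. Payload 14.6 kg.
Tool frame: the origin (TCP) lies midway between the tips of the shut fingers; the grasp point (between the pads) lies 19 mm behind it (ctrl.tcp_to_grasp is the z of the grasp point in the tool frame, in m); z points along the fingers, y is the line along which they close (so a half turn about z gives the same grasp; the last joint's range is limited). The gripper opens to 94 mm and grips with 3 to 60 N. Pads are 16 mm wide; open, the fingers measure 119 mm over their backs; the gripper's body (75 mm by 177 mm) begins 78 mm behind the grasp point.
Start: joints at [1.06, 0.3, 1.521, -0, 1.321, -0.067], TCP at [0.236, 0.497, 0.205] pointing down, gripper open.
Joint ranges: [-3.03, 3.03], [-0.79, 2.21], [0.23, 2.52], [-1.04, 4.18], [0, 3.07], [-2.55, 2.55]. Speed limits (rad/s): [2.22, 2.22, 2.57, 3.14, 3.14, 3.14].

### API

Orientations are given as [roll, pitch, yaw] about the fixed x, y, z axes, in that order (R = Rz(yaw) Ry(pitch) Rx(roll)).
In Python, from station import monitor, camera, ctrl gives the robot as it stands.
- The arm moves only by the tool apply_moves, never from a script. Its argument "plan" is one flat list of numbers, 4 for each row, row after row: the shift along the tool's x, y, z in mm, then the turn about the tool's z in rad. In form: [dx, dy, dz, spin, dx, dy, dz, spin, ...]. A call has 1 to 20 rows; each row shifts and turns the commanded pose from where the row before left it, along the tool's axes as they then stand; what a row does not reach is not made up. A row lasts 1/10 s, in which the tool goes at most 50 mm and 8.59 degrees, less where a joint would pass 70% of its speed; a pose out of reach is approached as far as the arm can. A call is refused whole if a number of a shift passes 50 or a number of a turn 0.15, either way. A call with a gripper value outside its range is refused whole. "hand" is the gripper command: -1 is shut, 1 is fully open, values between are in proportion, set as the call begins (left out, the last holds). The fingers move at their own pace and stop on an object; "squeeze" is the grip in N (left out, the last holds). Time passes only in rows, so rows that do not move let the fingers close. It gives the time, the measured TCP pose, the force, the opening and the grip force at its end, in the units of the state.
- monitor.get_obs(): the state, without advancing time (a new reading comes with each control period).
- camera(name): name is "scene" or "side" or "wrist"; returns a dict with "image" (400x640x3 uint8, red, green, blue), "range_z" (400x640 float32, m along the optical axis (not along the pixel's ray), 0 where there is no reading), "mtx" (3x3 intrinsics, pixels), "rvec" (rotation vector, rad) and "tvec" (3), from world to camera coordinates, as OpenCV has them. Camera axes: x right, y down, z forward; pixel columns grow to the right and rows downward; lengths in m; the calibration is good to about 2 mm. The wrist camera is an equidistant fisheye: a pixel r from the principal point sees the ray r / f radians off the axis. A picture is of the moment at which its call begins.
- ctrl.hand_in(): hands the job in; it is judged then, once.
The state is a dict: "time_s": time; "qpos": joint angles; "joint_vel": joint speeds; "tau": joint torques, N m; "ee_pos": TCP position; "eef_rot": TCP orientation; "force": force on the tool from outside, world axes, zero at the start; "moment": the same for the moment, N m; "grip_width": finger opening in m; "grip_force": force on a finger pad.
Only numpy, scipy, OpenCV 4.12 (cv2) and the standard library are available. Lean on these libraries where they do the work, as an engineer would, in place of code of your own. Each camera call takes 0.05 s, during which the arm holds its last target. There are 200 camera calls.

### The job

An open, uncapped vial has been left in the rear bay of the bottle rack, behind two tall bottles. Clear both tall bottles onto the rubber mat before you take it out, stand the vial in the round steel filling stand, and stand the small white-capped bottle in the rear bay in its place. Only then put the two tall bottles back, each upright in the bay it came from, and leave the small black-capped bottle alone.

Things in the scene. Friction and masses are not known exactly. Their poses are not given: they have to be found in the camera images.
- rack: Low wooden bottle rack fixed on the table, 178 x 62 mm, three open square bays in a row along its own x axis: front bay at x = -58 mm (nearer the robot), middle bay at x = 0, rear bay at x = +58 mm, all at y = 0. Each bay is 54 x 54 mm inside; its floor is 6 mm and its walls and dividers (4 mm thick) are 14 mm above the table; behind the rear bay a 6 mm thick end board stands 34 mm high. Origin: centre of the underside, z up.
- mat: Black rubber mat fixed flat on the table, 160 mm along its own x by 100 mm along its own y, 3 mm thick: the side area where both tall bottles wait. Origin: centre of the underside.
- stand: Round dark steel filling stand fixed on the table, 72 mm across, a shallow dish: its inner floor is 6 mm above the table and 56 mm across, its rim 11 mm above the table and 4 mm thick. Origin: centre of the underside.
- dropper_mid (a point): Tall slim amber bottle with a black rubber dropper bulb: 112 mm high over all, the round body 33 mm across up to about 65 mm above its underside, then a shoulder, a 20 mm collar (70 to 84 mm) and the 13 mm bulb. Best gripped round the body 55 to 65 mm above its underside, so that the bulb keeps clear of the gripper. About 0.07 kg. Starts in the front or the middle bay and goes back to the same one. Point: its centre, 56 mm above its underside; z is its own upward axis.
- flatcap_mid (a point): Tall amber bottle with a flat black screw cap and no bulb: 102 mm high, round body 39 mm across up to about 75 mm. About 0.12 kg. Starts in the front or the middle bay, whichever the dropper bottle has not, and goes back to the same one. Point: its centre, 51 mm above its underside; z is its own upward axis.
- vial_mid (a point): Small open amber vial without a cap, 29 mm across and 66 mm high, threaded neck. About 0.04 kg. Starts in the rear bay, goes to the filling stand. Point: its centre, 33 mm above its underside; z is its own upward axis.
- oil_mid (a point): Small amber bottle with a white ribbed cap, 29 mm across and 71 mm high. About 0.04 kg. Starts on the bare table, goes to the rear bay. Point: its centre, 35.5 mm above its underside; z is its own upward axis.
- rollon_mid (a point): Small amber bottle with a tall black cap, 29 mm across and 78 mm high, standing on the bare table: not part of the job, must be left where it is. Point: its centre, 39 mm above its underside.
Things that resemble listed ones, but are neither listed nor needed, are in the scene too. What is shaped like the part that bears dropper_mid but pink is not meant.

How it is judged:
On the way, in this order (a step that is already met when the one before it is completed fails the run):
1. both tall bottles stand on the mat, released, while the vial is still in the rear bay (x of dropper_mid in the frame of mat between -0.08 and 0.08 m and y of dropper_mid in the frame of mat between -0.05 and 0.05 m and z of dropper_mid in the frame of mat between 0.053 and 0.065 m and angle between each of dropper_mid, flatcap_mid's own z axis and vertical below 0.15 rad and x of flatcap_mid in the frame of mat between -0.08 and 0.08 m and y of flatcap_mid in the frame of mat between -0.05 and 0.05 m and z of flatcap_mid in the frame of mat between 0.048 and 0.06 m and contact force between each of dropper, flatcap and the fingers below 0.2 N and distance of vial_mid from where it was at the start of the episode below 0.02 m), for 0.2 s.
2. the vial stands in the filling stand, both tall bottles still on the mat (horizontal distance between vial_mid and stand below 0.015 m and z of vial_mid in the frame of stand between 0.034 and 0.044 m and angle between each of vial_mid, dropper_mid, flatcap_mid's own z axis and vertical below 0.15 rad and contact force between vial and the fingers below 0.2 N and x of dropper_mid in the frame of mat between -0.08 and 0.08 m and y of dropper_mid in the frame of mat between -0.05 and 0.05 m and z of dropper_mid in the frame of mat between 0.053 and 0.065 m and x of flatcap_mid in the frame of mat between -0.08 and 0.08 m and y of flatcap_mid in the frame of mat between -0.05 and 0.05 m and z of flatcap_mid in the frame of mat between 0.048 and 0.06 m), for 0.2 s.
3. the white-capped bottle stands in the rear bay, both tall bottles still on the mat (x of oil_mid in the frame of rack between 0.043 and 0.073 m and y of oil_mid in the frame of rack between -0.015 and 0.015 m and z of oil_mid in the frame of rack between 0.0365 and 0.0465 m and angle between each of oil_mid, dropper_mid, flatcap_mid's own z axis and vertical below 0.15 rad and contact force between oil and the fingers below 0.2 N and x of dropper_mid in the frame of mat between -0.08 and 0.08 m and y of dropper_mid in the frame of mat between -0.05 and 0.05 m and z of dropper_mid in the frame of mat between 0.053 and 0.065 m and x of flatcap_mid in the frame of mat between -0.08 and 0.08 m and y of flatcap_mid in the frame of mat between -0.05 and 0.05 m and z of flatcap_mid in the frame of mat between 0.048 and 0.06 m), for 0.2 s.
At the end, for the whole second after the job is handed in: The vial stands upright in the filling stand (within 15 mm of its centre), the white-capped bottle upright on the floor of the rear bay (within 15 mm of its centre), and each tall bottle upright in the bay it came from, within 15 mm of where it stood; all released and at rest (horizontal distance between vial_mid and stand below 0.015 m and z of vial_mid in the frame of stand between 0.034 and 0.044 m and angle between each of vial_mid, oil_mid, dropper_mid, flatcap_mid's own z axis and vertical below 0.15 rad and contact force between each of vial, oil, dropper, flatcap and the fingers below 0.2 N and x of oil_mid in the frame of rack between 0.043 and 0.073 m and y of oil_mid in the frame of rack between -0.015 and 0.015 m and z of oil_mid in the frame of rack between 0.0365 and 0.0465 m and distance of each of dropper_mid, flatcap_mid from where it was at the start of the episode below 0.015 m and linear speed of each of dropper, flatcap, vial, oil below 0.02 m/s); the robot touches nothing.
It fails at once if the black-capped bottle is disturbed (moved over 25 mm) (distance of rollon_mid from where it was at the start of the episode above 0.025 m).
It fails at once if a bottle is tipped over (angle between any of dropper_mid, flatcap_mid, vial_mid, oil_mid, rollon_mid's own z axis and vertical above 0.7 rad).
It also fails if it takes over 120 s, if anything falls off the work surface, if the arm or the gripper's body presses on something with over 40 N, if the wrist force passes 120 N, or if a joint passes its speed limit or range.

## Working session

There is one attempt and no reset: what is moved stays moved. The work goes in short steps, Python scripts to look and compute and a tool call to move; the robot and the scene stay as the last step left them, time stands still between calls to the robot, and variables do not carry over. Pictures are saved under pics/ and viewed, at most 14 in all, crops included, and the job is handed in when it is done.

Besides the shell and the picture viewer there is one more tool, called after "Call:" as name(argument=value, ...), one argument or row to a line, values as JSON. apply_moves: Moves the arm, as the interface text tells. Its arguments: {"type":"object","properties":{"plan":{"type":"array","items":{"type":"number"}},"hand":{"type":"number"},"squeeze":{"type":"number"}},"required":["plan"]}

```bash
ls; mkdir -p pics; python3 - <<'E'
from station import monitor,camera,ctrl
import cv2,numpy as np
o=monitor.get_obs();print(o, ctrl.tcp_to_grasp)
for n in("scene","side"):
    c=camera(n);cv2.imwrite(f"pics/{n}0.png",c["image"][:,:,::-1]);np.savez(f"{n}0.npz",**c)
    print(n,c["mtx"],c["rvec"],c["tvec"])
E
```

```text
pics
{'time_s': 0.0, 'qpos': array([ 1.06040524e+00,  3.00443825e-01,  1.52159938e+00, -1.92033711e-05,
        1.32069708e+00, -6.66159224e-02]), 'joint_vel': array([-0.00145273,  0.00098549, -0.0005043 ,  0.00217453,  0.00112687,
       -0.00029995]), 'tau': array([-2.88291718e-03, -5.31793964e+01, -3.52755189e+01,  7.08155846e-02,
        2.42373697e-02, -9.37335653e-05]), 'ee_pos': array([0.23602654, 0.4964822 , 0.20489355]), 'eef_rot': array([-3.14044633e+00, -5.78346344e-05,  2.69782222e+00]), 'force': array([0.30179926, 0.23255322, 0.42985526]), 'moment': array([ 0.04073372, -0.01777627,  0.00745724]), 'grip_force': 0.0, 'grip_width': 0.09361087001848244} -0.0188
scene [[364.10041044   0.         321.31645988]
 [  0.         364.10041044 195.24896642]
 [  0.           0.           1.        ]] [ 2.35074497 -0.62053873  0.25599302] [-0.34035942  0.34373533  0.63082925]
side [[367.82326833   0.         318.90164385]
 [  0.         367.82326833 198.47430305]
 [  0.           0.           1.        ]] [ 2.16043746 -0.69248589  0.36367746] [-0.28908154  0.32586543  0.54677146]
```

View pics/scene0.png

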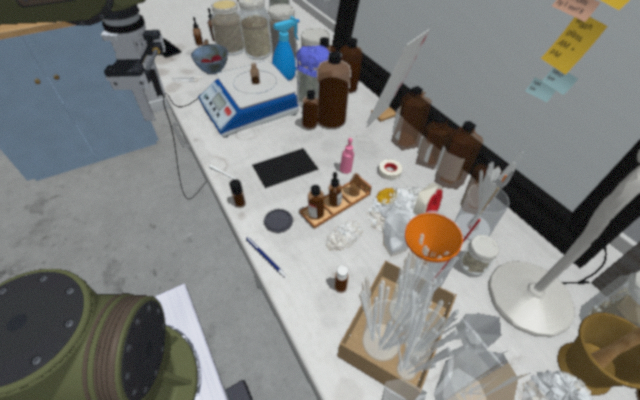

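View pics/side0.png

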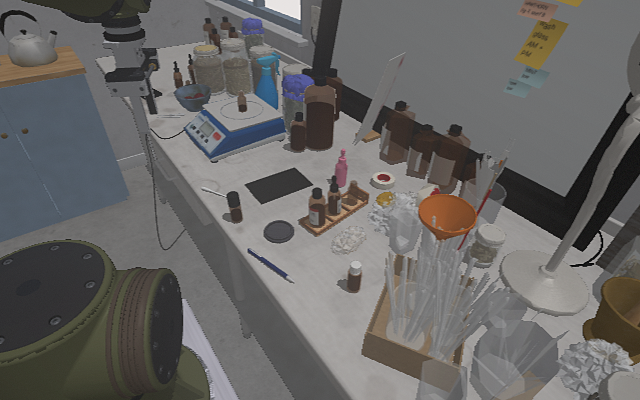

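The scene view shows the mat (285,167), the rack (337,200) with the flatcap in front (316,200), the dropper in the middle (335,187) and the vial in the rear (352,185). It also shows the stand (278,220), oil (342,278), rollon (237,193) and the pink decoy (347,156). The side view agrees.

```bash
cat > h.py <<'E'
import numpy as np,cv2
def cloud(c):
    d=c["range_z"];K=c["mtx"];R=cv2.Rodrigues(c["rvec"])[0];t=c["tvec"].ravel()
    v,u=np.mgrid[:d.shape[0],:d.shape[1]]
    P=np.stack([(u-K[0,2])/K[0,0]*d,(v-K[1,2])/K[1,1]*d,d],-1)
    return (P-t)@R
def onplane(c,uv,z):
    K=c["mtx"];R=cv2.Rodrigues(c["rvec"])[0];t=c["tvec"].ravel()
    uv=np.atleast_2d(uv).astype(float)
    r=np.c_[(uv[:,0]-K[0,2])/K[0,0],(uv[:,1]-K[1,2])/K[1,1],np.ones(len(uv))]@R
    o=-R.T@t
    return o+r*((z-o[2])/r[:,2])[:,None]
def circ(xy):
    A=np.c_[2*xy,np.ones(len(xy))];s=np.linalg.lstsq(A,(xy**2).sum(1),rcond=None)[0]
    return s[:2],np.sqrt(s[2]+s[:2]@s[:2])
E
python3 - <<'E'
import numpy as np,cv2
from h import *
for n in("scene","side"):
    c=dict(np.load(n+"0.npz"));P=cloud(c);R=cv2.Rodrigues(c["rvec"])[0];print(n,"cam",-R.T@c["tvec"].ravel())
    px={"scene":dict(mat=(285,167),rackw=(303,213),flat=(316,203),drop=(335,190),vial=(352,186),stand=(278,220),oil=(342,283),roll=(237,195),pink=(347,160),table=(300,250)),
    "side":dict(mat=(280,185),flat=(316,208),drop=(334,200),vial=(350,195),stand=(278,231),oil=(355,280),roll=(235,210),pink=(341,170),table=(310,270))}[n]
    for k,(u,v) in px.items(): print(k,P[v,u].round(4))
    # top-down map
    m=(P[...,2]>0.02)&(P[...,2]<0.13)&(P[...,0]>0.2)&(P[...,0]<0.85)&(abs(P[...,1])<0.6)&(c["range_z"]>0)
    k,lab,st,ce=cv2.connectedComponentsWithStats(m.astype(np.uint8))
    for i in range(1,k):
        if st[i,4]>25:
            q=P[lab==i];print(st[i].tolist(),q.min(0).round(3),q.max(0).round(3))
    # mat, stand: dark pixels on the plane
    g=c["image"].max(2);
    for nm,(u,v),h in(("mat",px["mat"],.003),("stand",px["stand"],.008)):
        mm=((g<95)&(abs(P[...,2]-h)<.02)).astype(np.uint8)
        k,lab,st,ce=cv2.connectedComponentsWithStats(mm);i=lab[v,u]
        cn=max(cv2.findContours((lab==i).astype(np.uint8),0,1)[0],key=cv2.contourArea)[:,0]
        q=onplane(c,cn,.003 if nm=="mat" else .011)[:,:2]
        print(nm,st[i],cv2.minAreaRect((q*1000).astype(np.float32)),np.median(P[lab==i],0))
    im=cv2.resize(c["image"][130:300,210:410],(800,680)[:2],interpolation=cv2.INTER_CUBIC)[:600]
    cv2.imwrite(f"pics/{n}0c.png",im[:,:,::-1])
E
```

```text
scene cam [ 0.20515383 -0.304888    0.70491083]
mat [0.4893 0.3693 0.0038]
rackw [0.4526 0.1941 0.0137]
flat [0.4703 0.1615 0.0745]
drop [0.53   0.1763 0.0723]
vial [0.5886 0.1888 0.044 ]
stand [0.3924 0.2096 0.0064]
oil [ 0.426  -0.024   0.0426]
roll [0.3273 0.2923 0.0516]
pink [0.6235 0.2676 0.0522]
table [ 0.4009  0.112  -0.0006]
[216, 59, 140, 77, 4153] [0.375 0.442 0.02 ] [0.85 0.6  0.13]
[366, 90, 26, 38, 256] [0.756 0.358 0.031] [0.85  0.415 0.128]
[392, 103, 31, 43, 797] [0.809 0.257 0.021] [0.85  0.331 0.13 ]
[417, 124, 56, 61, 1749] [0.814 0.073 0.02 ] [0.85  0.227 0.13 ]
[341, 138, 14, 32, 291] [0.614 0.263 0.02 ] [0.648 0.293 0.112]
[455, 164, 55, 110, 3058] [ 0.669 -0.144  0.02 ] [0.85  0.047 0.13 ]
[328, 172, 14, 33, 341] [0.52  0.171 0.02 ] [0.552 0.2   0.118]
[349, 173, 23, 21, 266] [0.586 0.17  0.02 ] [0.637 0.214 0.074]
[229, 179, 16, 25, 275] [0.318 0.292 0.02 ] [0.346 0.32  0.08 ]
[367, 183, 78, 71, 2806] [ 0.558 -0.029  0.02 ] [0.763 0.14  0.124]
[308, 185, 17, 33, 467] [0.459 0.158 0.02 ] [0.496 0.195 0.11 ]
[330, 221, 28, 24, 318] [0.469 0.068 0.02 ] [0.539 0.1
[... 2052 characters left out ...]
1 -0.064  0.13 ]
[471, 243, 169, 157, 13660] [ 0.451 -0.422  0.02 ] [ 0.85  -0.212  0.13 ]
[393, 253, 11, 18, 129] [ 0.498 -0.05   0.02 ] [ 0.531 -0.032  0.063]
[407, 257, 4, 16, 40] [ 0.532 -0.061  0.021] [ 0.539 -0.053  0.062]
[347, 261, 15, 27, 331] [ 0.417 -0.028  0.02 ] [ 0.443 -0.001  0.073]
[460, 277, 14, 20, 57] [ 0.507 -0.188  0.031] [ 0.596 -0.155  0.125]
mat [ 245  168   68   36 1290] ((490.64654541015625, 368.4031982421875), (101.99359130859375, 159.79505920410156), 87.57466888427734) [0.48619296 0.36622789 0.00265444]
stand [264 220  30  23 541] ((390.8309020996094, 203.71084594726562), (74.0589370727539, 67.05321502685547), 56.984195709228516) [0.39227657 0.20627394 0.0058912 ]
```

View pics/side0c.png

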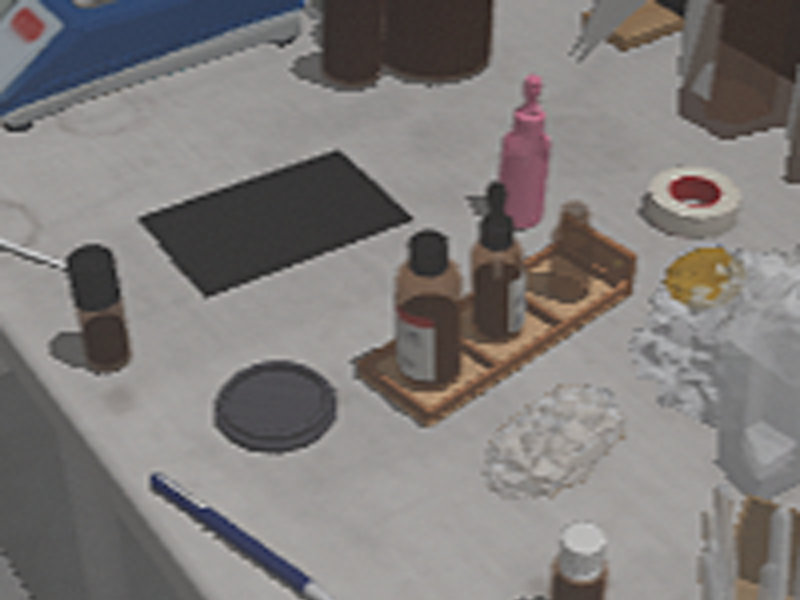

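Side crop: flatcap front (430,310), dropper middle (497,270), vial rear (570,260), with the pink decoy behind the rack.

```bash
python3 - <<'E'
import numpy as np,cv2
from h import *
from scipy.optimize import least_squares
C=[dict(np.load(n+"0.npz")) for n in("scene","side")]
def fit(xy0,r,zlo,zhi,cl,rad=.028):
    out=[]
    for P in cl:
        q=P[(np.hypot(P[...,0]-xy0[0],P[...,1]-xy0[1])<rad)&(P[...,2]>zlo)&(P[...,2]<zhi)][:,:2]
        s=least_squares(lambda p:np.hypot(*(q-p).T)-r,xy0,loss="soft_l1",f_scale=.001)
        out.append((s.x.round(4),len(q),round(float(np.sqrt(np.mean(s.fun**2))),4)))
    return out
cl=[cloud(c) for c in C]
for n,a in dict(flat=((.478,.177),.0195,.025,.072),drop=((.536,.187),.0165,.025,.063),vial=((.598,.195),.0145,.022,.045),oil=((.432,-.014),.0145,.01,.045),roll=((.332,.306),.0145,.01,.07),pink=((.631,.279),.0165,.02,.063)).items():
    print(n,fit(*a,cl))
for c,P in zip(C,cl):
    # rack top edges
    h=cv2.cvtColor(c["image"],cv2.COLOR_RGB2HSV)
    m=(P[...,2]>.009)&(P[...,2]<.018)&(P[...,0]>.42)&(P[...,0]<.66)&(P[...,1]>.12)&(P[...,1]<.25)
    k,lab,st,ce=cv2.connectedComponentsWithStats(m.astype(np.uint8));i=1+np.argmax(st[1:,4])
    q=P[m&(h[...,1]>70)][:,:2]
    print("rack",len(q),cv2.minAreaRect((q*1000).astype(np.float32)))
    b=P[(P[...,2]>.022)&(P[...,2]<.036)&(P[...,0]>.605)&(P[...,0]<.66)&(P[...,1]>.14)&(P[...,1]<.25)]
    t=b[b[:,2]>.031];print("board top",t.min(0),t.max(0),len(t), np.polyfit(t[:,1],t[:,0],1),cv2.minAreaRect((t[:,:2]*1000).astype(np.float32)))
    g=c["image"].max(2)
    m=(np.hypot(P[...,0]-.392,P[...,1]-.208)<.045)&(P[...,2]>.0085)&(P[...,2]<.014)
    q=P[m][:,:2];print("stand",circ(q),len(q))
    # everything below 0.13 near the paths
E
```

```text
flat [(array([0.48  , 0.1793]), 200, 0.001), (array([0.4812, 0.1801]), 251, 0.001)]
drop [(array([0.5387, 0.1891]), 138, 0.0008), (array([0.5394, 0.1892]), 175, 0.001)]
vial [(array([0.6019, 0.1944]), 67, 0.001), (array([0.6026, 0.1932]), 81, 0.0012)]
oil [(array([ 0.4324, -0.0121]), 112, 0.0006), (array([ 0.4327, -0.0128]), 175, 0.0007)]
roll [(array([0.3325, 0.3077]), 210, 0.001), (array([0.3331, 0.308 ]), 249, 0.0012)]
pink [(array([0.633 , 0.2811]), 160, 0.0015), (array([0.6334, 0.2808]), 163, 0.0014)]
rack 401 ((541.1825561523438, 187.48275756835938), (180.8459014892578, 61.61545944213867), 7.900797367095947)
board top [0.60863646 0.17116001 0.0316786 ] [0.63687099 0.2136609  0.0356463 ] 37 [-0.03631553  0.63780708] ((631.07666015625, 189.57435607910156), (39.17192840576172, 28.06082534790039), 55.68482971191406)
stand (array([0.39237271, 0.20920402]), np.float64(0.029975040655033407)) 131
rack 368 ((542.0941162109375, 187.00210571289062), (184.2534942626953, 62.844417572021484), 7.384735584259033)
board top [0.60721428 0.17011713 0.03126081] [0.63901361 0.2073019  0.03465775] 23 [0.03668306 0.62453442] ((630.5015869140625, 183.82669067382812), (39.18408203125, 27.23331642150879), 44.9070930480957)
stand (array([0.39307448, 0.20928357]), np.float64(0.030140535272138457)) 115
```

```bash
python3 - <<'E'
import numpy as np
from h import *
P=[]
for n in("scene","side"):
    c=dict(np.load(n+"0.npz"));q=cloud(c)[c["range_z"]>0];P.append(q)
P=np.vstack(P);P=P[(P[:,0]>.25)&(P[:,2]>.015)]
P=P[np.hypot(P[:,0]-.236,P[:,1]-.497)>.15]
m=.008
T=dict(flat=(.4805,.1797,.064),drop=(.539,.189,.066),vial=(.602,.194,.046),oil=(.4325,-.0125,.045),stand=(.3925,.2085,.046),matf=(.45,.362,.062),matd=(.535,.362,.064))
for k,(x,y,z) in T.items():
    for deg in range(-80,100,10):
        if k not in("vial","oil") and deg!=10: continue
        a=np.radians(deg) # tool x dir in world
        d=P[:,:2]-[x,y]; u=d@[np.cos(a),np.sin(a)]; v=d@[-np.sin(a),np.cos(a)]
        notself=np.hypot(*d.T)>.024
        b=(abs(u)<.0375+m)&(abs(v)<.0885+m)&notself
        f=(abs(u)<.011+m)&(abs(v)>.040)&(abs(v)<.0605+m)
        print(k,deg,"body bottom %.3f max obst %.3f | tip %.3f max %.3f"%(z+.078,P[b,2].max(initial=0),z-.019,P[f,2].max(initial=0)))
E
```

```text
flat 10 body bottom 0.142 max obst 0.072 | tip 0.045 max 0.015
drop 10 body bottom 0.144 max obst 0.086 | tip 0.047 max 0.000
vial -80 body bottom 0.124 max obst 0.118 | tip 0.027 max 0.118
vial -70 body bottom 0.124 max obst 0.118 | tip 0.027 max 0.117
vial -60 body bottom 0.124 max obst 0.118 | tip 0.027 max 0.088
vial -50 body bottom 0.124 max obst 0.118 | tip 0.027 max 0.018
vial -40 body bottom 0.124 max obst 0.117 | tip 0.027 max 0.017
vial -30 body bottom 0.124 max obst 0.112 | tip 0.027 max 0.017
vial -20 body bottom 0.124 max obst 0.112 | tip 0.027 max 0.015
vial -10 body bottom 0.124 max obst 0.112 | tip 0.027 max 0.028
vial 0 body bottom 0.124 max obst 0.112 | tip 0.027 max 0.053
vial 10 body bottom 0.124 max obst 0.108 | tip 0.027 max 0.054
vial 20 body bottom 0.124 max obst 0.067 | tip 0.027 max 0.055
vial 30 body bottom 0.124 max obst 0.061 | tip 0.027 max 0.055
vial 40 body bottom 0.124 max obst 0.089 | tip 0.027 max 0.055
vial 50 body bottom 0.124 max obst 0.117 | tip 0.027 max 0.033
vial 60 body bottom 0.124 max obst 0.118 | tip 0.027 max 0.033
vial 70 body bottom 0.
[... 779 characters left out ...]
.026 max 0.064
oil 20 body bottom 0.123 max obst 0.191 | tip 0.026 max 0.064
oil 30 body bottom 0.123 max obst 0.189 | tip 0.026 max 0.064
oil 40 body bottom 0.123 max obst 0.188 | tip 0.026 max 0.063
oil 50 body bottom 0.123 max obst 0.064 | tip 0.026 max 0.063
oil 60 body bottom 0.123 max obst 0.153 | tip 0.026 max 0.063
oil 70 body bottom 0.123 max obst 0.064 | tip 0.026 max 0.062
oil 80 body bottom 0.123 max obst 0.189 | tip 0.026 max 0.000
oil 90 body bottom 0.123 max obst 0.188 | tip 0.026 max 0.000
stand 10 body bottom 0.124 max obst 0.079 | tip 0.027 max 0.000
matf 10 body bottom 0.140 max obst 0.000 | tip 0.043 max 0.000
matd 10 body bottom 0.142 max obst 0.000 | tip 0.045 max 0.000
```

Call:
apply_moves(
  plan=[0,0,0,-0.115,0,0,0,-0.115,0,0,0,-0.115,0,0,0,-0.115,0,0,0,-0.115,-16,-28,0,0,-16,-28,0,0,-16,-28,0,0,-16,-28,0,0,-16,-28,0,0,-16,-28,0,0,-16,-28,0,0,-16,-28,0,0,-16,-28,0,0,-16,-28,0,0,-16,-28,0,0,-16,-28,0,0,0,0,0,0,0,0,0,0],
  hand=1,
  squeeze=15,
)

```text
time_s: 2.0
ee_pos: [0.4704, 0.1884, 0.2051]
eef_rot: [-3.142, -0.001, -3.012]
force: [0.0, 0.1, 0.2]
grip_width: 0.0942
grip_force: 0.0
```

```bash
cat > go.py <<'E'
# usage: go.py x y z [yaw]  -> remaining tool shift in mm from measured pose
import sys,numpy as np
from scipy.spatial.transform import Rotation as Ro
from station import monitor
o=monitor.get_obs();p=o["ee_pos"];R=Ro.from_euler("xyz",o["eef_rot"])
t=np.array([float(v) for v in sys.argv[1:4]])
print("t %.1f pos %s rot %s q %s w %.4f f %s"%(o["time_s"],p.round(4),o["eef_rot"].round(4),o["qpos"].round(2),o["grip_width"],o["force"].round(1)))
print("tool shift mm",((R.inv().apply(t-p))*1000).round(1))
if len(sys.argv)>4: print("spin",-((float(sys.argv[4])-o["eef_rot"][2]+np.pi)%(2*np.pi)-np.pi))
E
python3 go.py 0.4805 0.1797 0.045 3.274
```

```text
t 2.0 pos [0.4704 0.1884 0.2051] rot [-3.1416e+00 -8.0000e-04 -3.0117e+00] q [ 0.31  0.2   1.64  0.    1.3  -1.39] w 0.0942 f [0.  0.1 0.2]
tool shift mm [ -9.  -10.  160.1]
spin -0.002476498922751702
```

Call:
apply_moves(
  plan=[-9,-10,0,0,0,0,20,0,0,0,20,0,0,0,20,0,0,0,20,0,0,0,20,0,0,0,20,0,0,0,20,0,0,0,20,0,0,0,0,0],
)

```text
time_s: 3.0
ee_pos: [0.4795, 0.1799, 0.0433]
eef_rot: [-3.141, -0.004, -3.009]
force: [0.5, -0.8, 0.4]
grip_width: 0.094
grip_force: 0.0
```

Call:
apply_moves(
  plan=[0,0,0,0,0,0,0,0,0,0,0,0,0,0,0,0,0,0,0,0,0,0,0,0,0,0,0,0,0,0,0,0],
  hand=-1,
)

```text
time_s: 3.8
ee_pos: [0.4807, 0.18, 0.0455]
eef_rot: [3.142, -0.0, -3.01]
force: [-1.1, -0.0, -0.1]
grip_width: 0.0385
grip_force: 15.0
```

```bash
python3 go.py 0.45 0.362 0.043; python3 -c "
from station import camera
import cv2
c=camera('side');cv2.imwrite('pics/g1.png',cv2.resize(c['image'][110:300,200:420],None,fx=3,fy=3)[:,:,::-1])"
```

```text
t 3.8 pos [0.4807 0.18   0.0455] rot [ 3.1416 -0.     -3.0104] q [ 0.29  0.42  1.77  0.    0.95 -1.42] w 0.0385 f [-1.1 -0.  -0.1]
tool shift mm [  6.6 184.5   2.5]
```

View pics/g1.png

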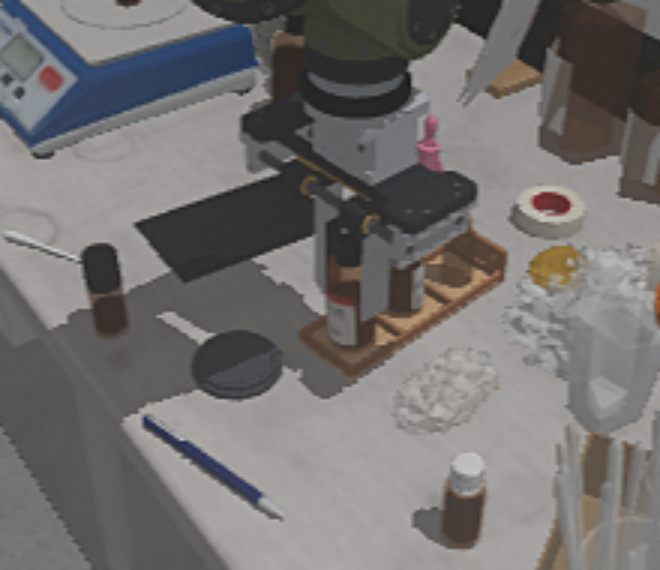

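The flatcap is gripped, 38.5 mm at the pads. Lifting and carrying it to the mat.

Call:
apply_moves(
  plan=[0,0,-8,0,0,0,-18,0,0,0,-18,0,0,8,0,0,1,18,0,0,1,22,0,0,1,22,0,0,1,22,0,0,1,22,0,0,1,22,0,0,1,22,0,0,0,18,0,0,0,8,0,0,0,0,0,0,0,0,0,0],
)

```text
time_s: 5.35
ee_pos: [0.4497, 0.361, 0.0892]
eef_rot: [-3.141, -0.0, -3.011]
force: [-0.7, 0.6, -1.7]
grip_width: 0.0382
grip_force: 15.0
```

```bash
python3 go.py 0.45 0.362 0.0435
```

```text
t 5.3 pos [0.4497 0.361  0.0892] rot [-3.1412e+00 -4.0000e-04 -3.0105e+00] q [ 0.61  0.48  1.56 -0.    1.1  -1.09] w 0.0382 f [-0.7  0.6 -1.7]
tool shift mm [-0.4  1.  45.7]
```

Call:
apply_moves(
  plan=[0,0,12,0,0,0,12,0,0,0,12,0,0,0,7,0,0,0,2,0,0,0,0,0,0,0,0,0,0,0,0,0],
)

```text
time_s: 6.15
ee_pos: [0.4499, 0.3617, 0.0449]
eef_rot: [3.141, 0.001, -3.01]
force: [0.6, 0.9, -1.9]
grip_width: 0.0383
grip_force: 15.0
```

Call:
apply_moves(
  plan=[0,0,0,0,0,0,0,0,0,0,0,0,0,0,0,0,0,0,0,0,0,0,0,0,0,0,0,0,0,0,0,0,0,0,-15,0,0,0,-25,0,0,0,-25,0,0,0,-25,0,0,0,-25,0,0,0,0,0,0,0,0,0],
  hand=1,
)

```text
time_s: 7.65
ee_pos: [0.4497, 0.3615, 0.1601]
eef_rot: [3.141, 0.001, -3.01]
force: [-0.4, 0.1, -0.2]
grip_width: 0.0939
grip_force: 0.0
```

```bash
python3 go.py 0.539 0.189 0.047 3.274
```

```text
t 7.7 pos [0.4497 0.3615 0.1601] rot [ 3.1411e+00  1.0000e-03 -3.0104e+00] q [ 0.61  0.4   1.5  -0.    1.25 -1.09] w 0.0939 f [-0.4  0.1 -0.2]
tool shift mm [ -65.9 -182.7  113.1]
spin -0.0012245158949610868
```

Call:
apply_moves(
  plan=[-8,-22,0,0,-8,-23,0,0,-8,-23,0,0,-8,-23,0,0,-8,-23,0,0,-8,-23,0,0,-9,-23,0,0,-9,-23,0,0,0,0,0,0,0,0,20,0,0,0,20,0,0,0,20,0,0,0,20,0,0,0,20,0,0,0,13,0,0,0,0,0],
)

```text
time_s: 9.25
ee_pos: [0.5377, 0.1888, 0.0445]
eef_rot: [-3.141, -0.004, -3.01]
force: [-0.7, 0.1, -0.4]
grip_width: 0.0939
grip_force: 0.0
```

Call:
apply_moves(
  plan=[0,0,0,0,0,0,0,0,0,0,0,0,0,0,0,0,0,0,0,0,0,0,0,0,0,0,0,0,0,0,0,0],
  hand=-1,
)

```text
time_s: 10.05
ee_pos: [0.539, 0.1887, 0.0465]
eef_rot: [3.142, -0.0, -3.01]
force: [0.0, 1.5, 0.5]
grip_width: 0.0335
grip_force: 0.1
```

```bash
python3 go.py 0.535 0.362 0.045; python3 -c "
from station import camera
import cv2
c=camera('side');cv2.imwrite('pics/g2.png',cv2.resize(c['image'][110:300,200:420],None,fx=3,fy=3)[:,:,::-1])"
```

```text
t 10.1 pos [0.539  0.1887 0.0465] rot [ 3.1416 -0.     -3.0104] q [ 0.27  0.52  1.61  0.    1.01 -1.43] w 0.0335 f [0.  1.5 0.5]
tool shift mm [-18.7 172.3   1.5]
```

View pics/g2.png

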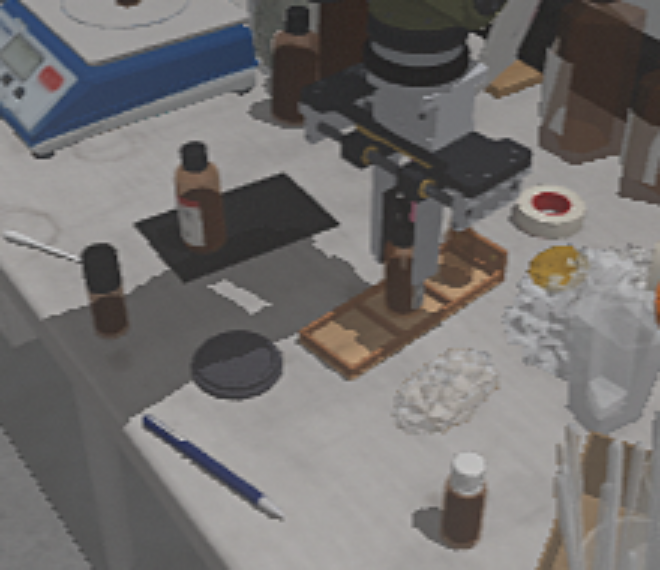

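The flatcap stands on the mat at about (200,225). The dropper is between the pads but the grip is only just building, so I'll wait before lifting.

Call:
apply_moves(
  plan=[0,0,0,0,0,0,0,0,0,0,0,0,0,0,0,0],
)

```text
time_s: 10.5
ee_pos: [0.5391, 0.1887, 0.0465]
eef_rot: [3.142, 0.0, -3.01]
force: [-0.3, -0.4, 0.2]
grip_width: 0.0328
grip_force: 15.0
```

Call:
apply_moves(
  plan=[0,0,-8,0,0,0,-18,0,0,0,-19,0,0,8,0,0,-2,18,0,0,-3,20,0,0,-3,20,0,0,-3,20,0,0,-3,20,0,0,-3,20,0,0,-2,20,0,0,0,18,0,0,0,8,0,0,0,0,0,0,0,0,0,0],
)

```text
time_s: 12.0
ee_pos: [0.5354, 0.3613, 0.0912]
eef_rot: [-3.141, -0.0, -3.01]
force: [-0.6, 0.3, -0.2]
grip_width: 0.0325
grip_force: 15.0
```

```bash
python3 go.py 0.535 0.362 0.0445
```

```text
t 12.0 pos [0.5354 0.3613 0.0912] rot [-3.1413e+00 -3.0000e-04 -3.0104e+00] q [ 0.54  0.62  1.34 -0.    1.19 -1.16] w 0.0325 f [-0.6  0.3 -0.2]
tool shift mm [ 0.2  0.8 46.7]
```

Call:
apply_moves(
  plan=[0,0,12,0,0,0,12,0,0,0,12,0,0,0,8,0,0,0,2,0,0,0,0,0,0,0,0,0,0,0,0,0],
)

```text
time_s: 12.8
ee_pos: [0.5356, 0.3619, 0.046]
eef_rot: [3.141, 0.001, -3.01]
force: [-0.6, 0.9, -0.1]
grip_width: 0.0325
grip_force: 15.0
```

Call:
apply_moves(
  plan=[0,0,0,0,0,0,0,0,0,0,0,0,0,0,0,0,0,0,0,0,0,0,0,0,0,0,0,0,0,0,0,0,0,0,-15,0,0,0,-25,0,0,0,-25,0,0,0,-25,0,0,0,-25,0,0,0,0,0,0,0,0,0],
  hand=1,
)

```text
time_s: 14.3
ee_pos: [0.5354, 0.3617, 0.1612]
eef_rot: [3.141, 0.001, -3.01]
force: [-0.9, 0.3, -0.2]
grip_width: 0.0941
grip_force: 0.0
```

```bash
python3 go.py 0.602 0.194 0.16 3.49; python3 - <<'E'
import numpy as np,cv2
from h import *
from station import camera
C=[]
for n in("scene","side"):
    c=camera(n);C.append(c);np.savez(n+"1.npz",**c)
from scipy.optimize import least_squares
def fit(xy0,r,zlo,zhi,P,rad=.028):
    q=P[(np.hypot(P[...,0]-xy0[0],P[...,1]-xy0[1])<rad)&(P[...,2]>zlo)&(P[...,2]<zhi)]
    if len(q)<10:return None
    s=least_squares(lambda p:np.hypot(*(q[:,:2]-p).T)-r,xy0,loss="soft_l1",f_scale=.001)
    return s.x.round(4),len(q),q[:,2].max()
old=np.vstack([cloud(dict(np.load(n+"0.npz"))).reshape(-1,3) for n in("scene","side")])
for c in C:
    P=cloud(c)
    print("flat",fit((.45,.362),.0195,.025,.07,P),"drop",fit((.535,.362),.0165,.025,.06,P),"vial",fit((.602,.194),.0145,.022,.045,P,.023))
    old=np.vstack([old,P.reshape(-1,3)])
P=old[(old[:,2]>.018)&(old[:,2]<.3)]
d=P[:,:2]-[.602,.194];
for deg in(10,15,20,25):
  for w in(.05,.06,.07):
    a=np.radians(deg);u=d@[np.cos(a),np.sin(a)]; v=d@[-np.sin(a),np.cos(a)]
    f=(abs(u)<.012)&(abs(v)>w/2-.003)&(abs(v)<w/2+.0165)
    f2=(abs(u)<.040)&(abs(v)<.065)&(np.hypot(*d.T)>.024)
    print(deg,w,P[f,2].max(initial=0),"wide",P[f2,2].max(initial=0),f.sum())
E
```

```text
t 14.3 pos [0.5354 0.3617 0.1612] rot [ 3.1412e+00  1.1000e-03 -3.0104e+00] q [ 0.54  0.55  1.27 -0.    1.32 -1.16] w 0.0941 f [-0.9  0.3 -0.2]
tool shift mm [ -44.  -175.     1.2]
spin -0.21717273474641274
flat (array([0.4494, 0.3621]), 184, np.float64(0.06999534887781951)) drop (array([0.5359, 0.3641]), 121, np.float64(0.05983129130599223)) vial (array([0.6018, 0.1943]), 67, np.float64(0.0444740506758185))
flat (array([0.45  , 0.3617]), 208, np.float64(0.06913186633812855)) drop (array([0.5368, 0.3633]), 132, np.float64(0.05968317178016689)) vial (array([0.6025, 0.1935]), 78, np.float64(0.044762885369837774))
10 0.05 0.0 wide 0.05935167950752318 0
10 0.06 0.0 wide 0.05935167950752318 0
10 0.07 0.0 wide 0.05935167950752318 0
15 0.05 0.0 wide 0.05648949946425924 0
15 0.06 0.0 wide 0.05648949946425924 0
15 0.07 0.0 wide 0.05648949946425924 0
20 0.05 0.0 wide 0.05331518866279676 0
20 0.06 0.0 wide 0.05331518866279676 0
20 0.07 0.0 wide 0.05331518866279676 0
25 0.05 0.0 wide 0.05331518866279676 0
25 0.06 0.0 wide 0.05331518866279676 0
25 0.07 0.0 wide 0.05331518866279676 0
```

Both tall bottles stand within the mat and the vial hasn't moved. Next the vial, with the fingers part open and yaw at 20°.

Call:
apply_moves(
  plan=[-5,-22,0,0,-5,-22,0,0,-5,-22,0,0,-5,-22,0,0,-6,-22,0,0,-6,-22,0,0,-6,-22,0,0,-6,-21,0,0,0,0,0,-0.072,0,0,0,-0.072,0,0,0,-0.072,0,0,0,0,0,0,0,0],
  hand=0.28,
)

```text
time_s: 15.7
ee_pos: [0.6017, 0.1939, 0.1597]
eef_rot: [3.141, -0.001, -2.796]
force: [-0.1, -0.6, 0.7]
grip_width: 0.0604
grip_force: 0.0
```

```bash
python3 go.py 0.602 0.194 0.026 3.49; python3 - <<'E'
from station import camera
import cv2,numpy as np
a=[camera(n)['image'] for n in('side','wrist')]
cv2.imwrite('pics/v1.png',np.vstack([cv2.resize(a[0][110:260,240:480],(640,400)),a[1]])[:,:,::-1][::1] if 0 else np.hstack([cv2.resize(a[0][110:260,260:420],(400,375)),cv2.resize(a[1],(400,250))[:].repeat(1,0) if 0 else cv2.resize(a[1],(400,375))])[:,:,::-1])
E
```

```text
t 15.7 pos [0.6017 0.1939 0.1597] rot [ 3.1415e+00 -1.1000e-03 -2.7965e+00] q [ 0.25  0.52  1.32  0.    1.3  -1.66] w 0.0604 f [-0.1 -0.6  0.7]
tool shift mm [-5.000e-01 -1.000e-01  1.337e+02]
spin -0.0032722423482702823
```

View pics/v1.png

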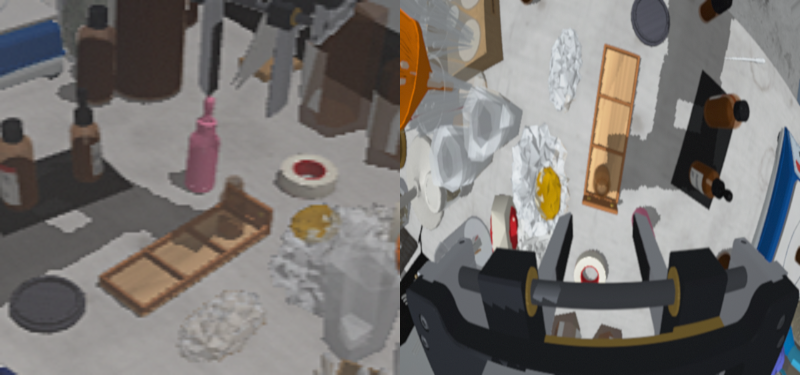

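Both bottles are upright on the mat, and the rack holds only the vial at (232,220) in the left half. The space round the vial is clear for the part-open fingers.

Call:
apply_moves(
  plan=[0,0,20,0,0,0,20,0,0,0,20,0,0,0,20,0,0,0,20,0,0,0,15,0,0,0,12,0,0,0,6,0,0,0,0,0,0,0,0,0],
)

```text
time_s: 16.8
ee_pos: [0.6023, 0.1941, 0.0281]
eef_rot: [-3.142, 0.001, -2.794]
force: [-0.2, 0.0, 0.1]
grip_width: 0.06
grip_force: 0.0
```

Call:
apply_moves(
  plan=[0,0,0,0,0,0,0,0,0,0,0,0,0,0,0,0,0,0,0,0,0,0,0,0,0,0,0,0,0,0,0,0],
  hand=-1,
  squeeze=12,
)

```text
time_s: 17.6
ee_pos: [0.602, 0.194, 0.0276]
eef_rot: [-3.142, 0.0, -2.794]
force: [0.3, -0.8, 1.2]
grip_width: 0.0279
grip_force: 12.0
```

```bash
python3 go.py 0.3927 0.2088 0.027
```

```text
t 17.6 pos [0.602  0.194  0.0276] rot [-3.1416e+00  2.0000e-04 -2.7944e+00] q [ 0.25  0.67  1.42 -0.    1.05 -1.66] w 0.0279 f [ 0.3 -0.8  1.2]
tool shift mm [191.7  85.1   0.5]
```

Call:
apply_moves(
  plan=[0,0,-8,0,0,0,-18,0,0,0,-19,0,8,3,0,0,17,7,0,0,22,10,0,0,22,10,0,0,22,10,0,0,22,10,0,0,22,10,0,0,22,10,0,0,17,7,0,0,10,4,0,0,8,3,0,0,0,0,0,0,0,0,0,0],
)

```text
time_s: 19.2
ee_pos: [0.3932, 0.2076, 0.0725]
eef_rot: [-3.142, 0.0, -2.794]
force: [0.3, -0.5, 0.2]
grip_width: 0.0279
grip_force: 12.0
```

```bash
python3 go.py 0.3922 0.2075 0.0276; python3 - <<'E'
from station import camera
import cv2,numpy as np
a=camera('side')['image']
cv2.imwrite('pics/v2.png',cv2.resize(a[110:290,200:420],None,fx=3,fy=3)[:,:,::-1])
E
```

```text
t 19.2 pos [0.3932 0.2076 0.0725] rot [-3.1416e+00  4.0000e-04 -2.7944e+00] q [ 0.4   0.24  1.94 -0.    0.96 -1.51] w 0.0279 f [ 0.3 -0.5  0.2]
tool shift mm [ 1.   0.2 44.9]
```

View pics/v2.png

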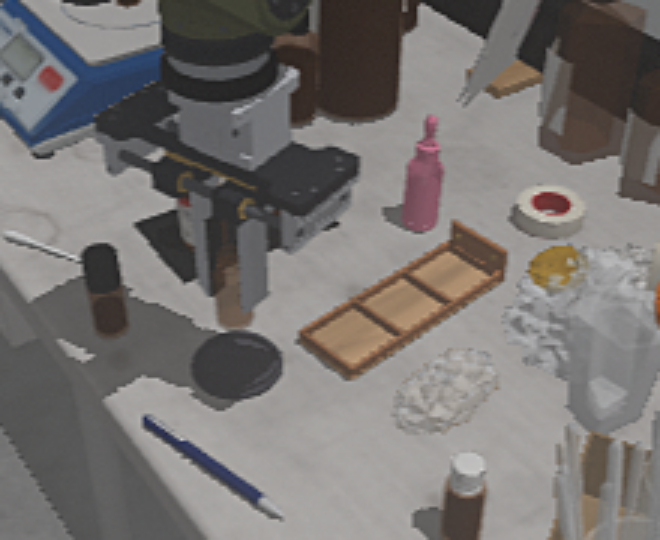

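The vial hangs at (235,290), above the stand as seen in perspective, and the rack is empty. Lowering.

Call:
apply_moves(
  plan=[0,0,12,0,0,0,12,0,0,0,11,0,0,0,6,0,0,0,3,0,0,0,0,0,0,0,0,0,0,0,0,0],
)

```text
time_s: 20.05
ee_pos: [0.393, 0.2077, 0.0288]
eef_rot: [3.142, 0.001, -2.794]
force: [-0.3, 0.2, -0.9]
grip_width: 0.0278
grip_force: 12.0
```

Call:
apply_moves(
  plan=[0,0,0,0,0,0,0,0,0,0,0,0,0,0,0,0,0,0,0,0,0,0,0,0,0,0,0,0,0,0,-15,0,0,0,-25,0,0,0,-25,0,0,0,-25,0,0,0,-25,0,0,0,0,0,0,0,0,0],
  hand=0.28,
)

```text
time_s: 21.45
ee_pos: [0.3928, 0.2076, 0.1434]
eef_rot: [3.142, 0.001, -2.794]
force: [-0.1, -0.1, -0.7]
grip_width: 0.0601
grip_force: 0.0
```

```bash
python3 go.py 0.4326 -0.0125 0.12 1.92; python3 - <<'E'
import numpy as np,cv2
from h import *
from station import camera
from scipy.optimize import least_squares
def fit(xy0,r,zlo,zhi,P,rad=.028):
    q=P[(np.hypot(P[...,0]-xy0[0],P[...,1]-xy0[1])<rad)&(P[...,2]>zlo)&(P[...,2]<zhi)]
    if len(q)<10:return None
    s=least_squares(lambda p:np.hypot(*(q[:,:2]-p).T)-r,xy0,loss="soft_l1",f_scale=.001)
    return s.x.round(4),len(q)
for n in("scene","side"):
    c=camera(n);P=cloud(c);h=cv2.cvtColor(c["image"],cv2.COLOR_RGB2HSV)
    print("vial",fit((.392,.207),.0145,.018,.045,P),"top",P[(np.hypot(P[...,0]-.392,P[...,1]-.207)<.025)][:,2].max(),"oil",fit((.432,-.0125),.0145,.01,.045,P))
    m=(P[...,2]>.003)&(P[...,2]<.018)&(P[...,0]>.43)&(P[...,0]<.66)&(P[...,1]>.12)&(P[...,1]<.25)&(h[...,1]>70)
    k,lab,st,_=cv2.connectedComponentsWithStats(m.astype(np.uint8));i=1+np.argmax(st[1:,4])
    q=P[lab==i];print("rack",cv2.minAreaRect((q[:,:2]*1000).astype(np.float32)),len(q))
    f=P[(np.hypot(P[...,0]-.392,P[...,1]-.207)<.05)&(h[...,2]<110)&(P[...,2]<.012)]
    print("stand",cv2.minEnclosingCircle((f[:,:2]*1000).astype(np.float32)))
E
```

```text
t 21.4 pos [0.3928 0.2076 0.1434] rot [ 3.1416e+00  5.0000e-04 -2.7944e+00] q [ 0.4   0.13  1.88  0.    1.13 -1.51] w 0.0601 f [-0.1 -0.1 -0.7]
tool shift mm [  37.4 -220.5   23.3]
spin 1.5687918897713056
vial (array([0.3922, 0.2092]), 87) top 0.4515787505168737 oil (array([ 0.4327, -0.0121]), 115)
rack ((541.1694946289062, 188.35853576660156), (181.63510131835938, 63.408729553222656), 7.662032604217529) 1438
stand ((389.5684814453125, 215.3662109375), 40.399818420410156)
vial (array([0.3931, 0.2087]), 107) top 0.3825611389088548 oil (array([ 0.4329, -0.0129]), 167)
rack ((542.315185546875, 186.7736053466797), (181.9405517578125, 63.93696212768555), 7.632862091064453) 1307
stand ((392.00482177734375, 206.9916534423828), 49.94049072265625)
```

Call:
apply_moves(
  plan=[0,0,0,0.143,0,0,0,0.143,0,0,0,0.143,0,0,0,0.143,0,0,0,0.143,0,0,0,0.143,0,0,0,0.143,0,0,0,0.143,0,0,0,0.143,0,0,0,0.143,0,0,0,0.139,-25,-4,0,0,-25,-4,0,0,-25,-4,0,0,-25,-4,0,0,-25,-4,0,0,-25,-4,0,0,-25,-4,0,0,-25,-5,0,0,-20,-5,0,0],
  hand=0.6,
)

```text
time_s: 23.55
ee_pos: [0.432, -0.0134, 0.1424]
eef_rot: [-3.14, -0.001, 1.919]
force: [0.0, 0.1, 0.5]
grip_width: 0.0754
grip_force: 0.0
```

```bash
python3 go.py 0.4327 -0.0125 0.022 1.92; python3 - <<'E'
from station import camera
import cv2,numpy as np
a=[camera(n)['image'] for n in('side','wrist')]
cv2.imwrite('pics/o1.png',np.hstack([cv2.resize(a[0][170:330,260:440],(400,356)),cv2.resize(a[1],(400,356))])[:,:,::-1])
E
```

```text
t 23.6 pos [ 0.432  -0.0134  0.1424] rot [-3.1400e+00 -7.0000e-04  1.9194e+00] q [-0.12  0.11  1.91 -0.    1.13 -0.46] w 0.0754 f [0.  0.1 0.5]
tool shift mm [  0.5   1.1 120.4]
spin -0.0006416585137163366
```

View pics/o1.png

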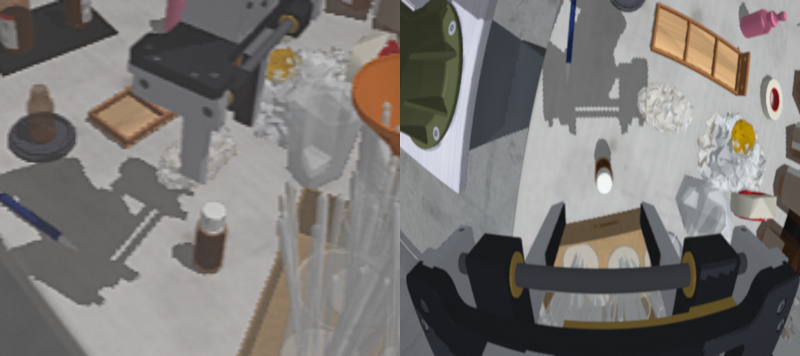

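The vial stands in the dish at (40,120) in the left half. The oil bottle is at (210,235), with the fingers either side of it and the box behind. Descending with force checks.

Call:
apply_moves(
  plan=[0.5,1,15,0,0,0,15,0,0,0,15,0,0,0,15,0,0,0,10,0,0,0,10,0,0,0,0,0],
)

```text
time_s: 24.35
ee_pos: [0.4324, -0.0109, 0.0623]
eef_rot: [-3.14, -0.001, 1.92]
force: [-0.5, -0.6, 0.4]
grip_width: 0.0755
grip_force: 0.0
```

Call:
apply_moves(
  plan=[0,0,10,0,0,0,10,0,0,0,10,0,0,0,9,0,0,0,0,0,0,0,0,0],
)

```text
time_s: 24.95
ee_pos: [0.4331, -0.0113, 0.0243]
eef_rot: [-3.141, -0.0, 1.92]
force: [0.6, 0.1, -0.7]
grip_width: 0.0748
grip_force: 0.0
```

Call:
apply_moves(
  plan=[0,0,0,0,0,0,0,0,0,0,0,0,0,0,0,0,0,0,0,0,0,0,0,0,0,0,0,0,0,0,0,0,0,0,0,0],
  hand=-1,
)

```text
time_s: 25.85
ee_pos: [0.4331, -0.0113, 0.0244]
eef_rot: [-3.142, -0.0, 1.92]
force: [0.1, 0.2, -0.0]
grip_width: 0.0282
grip_force: 11.9
```

```bash
python3 go.py 0.600 0.195 0.13 3.49
```

```text
t 25.9 pos [ 0.4331 -0.0113  0.0244] rot [-3.1415 -0.      1.9198] q [-0.11  0.31  2.   -0.    0.83 -0.46] w 0.0282 f [ 0.1  0.2 -0. ]
tool shift mm [ 136.8  227.4 -105.6]
spin -1.5701852288184917
```

Call:
apply_moves(
  plan=[0,0,-8,0,0,0,-20,0,0,0,-25,0,0,0,-25,0,0,0,-22,0,0,0,-10,0,10,8,0,0,20,15,0,0,25,18,0,0,25,18,0,0,25,18,0,0,20,15,0,0,10,8,0,0,0,0,0,0],
)

```text
time_s: 27.25
ee_pos: [0.4806, 0.1509, 0.1334]
eef_rot: [-3.14, -0.0, 1.922]
force: [-0.1, -0.7, -1.4]
grip_width: 0.0284
grip_force: 11.9
```

Call:
apply_moves(
  plan=[0,0,0,-0.08,0,0,0,-0.13,0,0,0,-0.13,0,0,0,-0.13,0,0,0,-0.13,0,0,0,-0.13,0,0,0,-0.13,0,0,0,-0.13,0,0,0,-0.13,0,0,0,-0.13,0,0,0,-0.13,0,0,0,-0.11,0,0,0,-0.08,0,0,0,0,0,0,0,0],
)

```text
time_s: 28.75
ee_pos: [0.4807, 0.1491, 0.1342]
eef_rot: [-3.142, -0.0, -2.797]
force: [0.1, -0.8, -1.1]
grip_width: 0.0282
grip_force: 11.9
```

```bash
python3 go.py 0.598 0.195 0.031 3.49
```

```text
t 28.8 pos [0.4807 0.1491 0.1342] rot [-3.1416e+00 -5.0000e-04 -2.7965e+00] q [ 0.23  0.27  1.73 -0.    1.14 -1.69] w 0.0282 f [ 0.1 -0.8 -1.1]
tool shift mm [-126.     3.5  103.2]
spin -0.003364532181670654
```

Call:
apply_moves(
  plan=[-8,0,0,0,-20,1,0,0,-24,1,0,0,-24,1,0,0,-24,0.5,0,0,-18,0,0,0,-8,0,0,0,0,0,0,0,0,0,15,0,0,0,20,0,0,0,20,0,0,0,15,0,0,0,10,0,0,0,0,0,0,0,0,0],
)

```text
time_s: 30.25
ee_pos: [0.5983, 0.1961, 0.055]
eef_rot: [-3.142, 0.001, -2.793]
force: [0.1, -0.1, -0.9]
grip_width: 0.0282
grip_force: 11.9
```

```bash
python3 go.py 0.598 0.195 0.0315 3.49;  python3 - <<'E'
from station import camera
import cv2,numpy as np
a=[camera(n)['image'] for n in('side','scene')]
cv2.imwrite('pics/o2.png',np.hstack([cv2.resize(a[0][110:290,230:430],(400,360)),cv2.resize(a[1][110:290,230:430],(400,360))])[:,:,::-1])
E
```

```text
t 30.2 pos [0.5983 0.1961 0.055 ] rot [-3.1415e+00  6.0000e-04 -2.7934e+00] q [ 0.26  0.63  1.42 -0.    1.1  -1.66] w 0.0282 f [ 0.1 -0.1 -0.9]
tool shift mm [ 0.7 -0.9 23.5]
spin -0.00023716955070263168
```

View pics/o2.png

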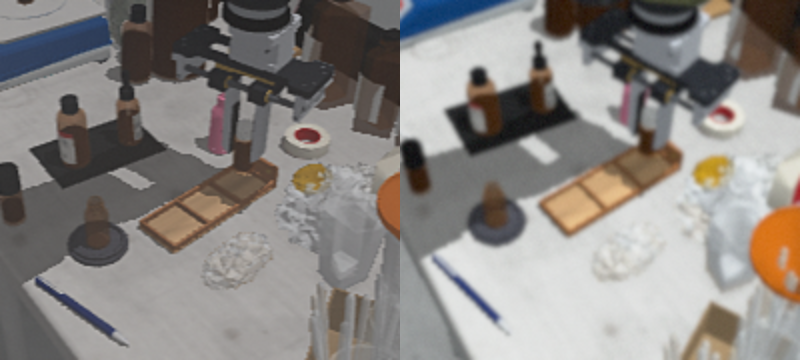

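The vial stands in the dish, both tall bottles are on the mat, and the oil bottle hangs over the rear bay at (245,160). Lowering the last 23 mm and releasing.

Call:
apply_moves(
  plan=[0.5,-1,9,0,0,0,9,0,0,0,4,0,0,0,1.5,0,0,0,0,0,0,0,0,0,0,0,0,0],
)

```text
time_s: 31.05
ee_pos: [0.5981, 0.195, 0.0311]
eef_rot: [-3.142, 0.0, -2.793]
force: [0.1, 0.8, -0.7]
grip_width: 0.0278
grip_force: 11.9
```

Call:
apply_moves(
  plan=[0,0,0,0,0,0,0,0,0,0,0,0,0,0,0,0,0,0,0,0,0,0,0,0,0,0,0,0,0,0,-15,0,0,0,-25,0,0,0,-25,0,0,0,-25,0,0,0,-30,0,0,0,0,0,0,0,0,0],
  hand=0.28,
)

```text
time_s: 32.45
ee_pos: [0.5981, 0.195, 0.152]
eef_rot: [-3.141, 0.002, -2.793]
force: [0.1, -0.1, -0.2]
grip_width: 0.0604
grip_force: 0.0
```

```bash
python3 go.py 0.536 0.363 0.15 3.274; cat > chk.py <<'E'
import numpy as np,sys
from h import *
from station import camera
from scipy.optimize import least_squares
G=dict(flat=(.0195,.025,.07,.102),drop=(.0165,.025,.06,.112),vial=(.0145,.022,.045,.066),oil=(.0145,.022,.045,.071),roll=(.0145,.01,.07,.078))
cl=[cloud(camera(n)) for n in("scene","side")]
for a in sys.argv[1:]:
    n,x,y=a.split(",");xy0=(float(x),float(y));r,lo,hi,H=G[n]
    for P in cl:
        d=np.hypot(P[...,0]-xy0[0],P[...,1]-xy0[1])
        q=P[(d<.028)&(P[...,2]>lo)&(P[...,2]<hi)];
        if len(q)<8: print(n,"few",len(q));continue
        s=least_squares(lambda p:np.hypot(*(q[:,:2]-p).T)-r,xy0,loss="soft_l1",f_scale=.001)
        t=P[(d<.02)&(P[...,2]<.125)]
        print(n,s.x.round(4),len(q),"top %.3f"%t[:,2].max(), "top xy",t[t[:,2]>t[:,2].max()-.006][:,:2].mean(0).round(4))
E
python3 chk.py oil,.598,.195 vial,.3925,.208 flat,.45,.362 drop,.536,.363 roll,.333,.308
```

```text
t 32.5 pos [0.5981 0.195  0.152 ] rot [-3.1415e+00  1.6000e-03 -2.7934e+00] q [ 0.26  0.52  1.34  0.    1.28 -1.66] w 0.0604 f [ 0.1 -0.1 -0.2]
tool shift mm [  1.1 179.2   2. ]
spin 0.2157605215578151
oil [0.5995 0.1968] 70 top 0.079 top xy [0.5969 0.1957]
oil [0.6004 0.1962] 84 top 0.078 top xy [0.5973 0.1948]
vial [0.3922 0.2093] 74 top 0.075 top xy [0.3908 0.2073]
vial [0.3931 0.2085] 96 top 0.073 top xy [0.3922 0.207 ]
flat [0.4492 0.362 ] 186 top 0.107 top xy [0.4466 0.3588]
flat [0.4502 0.3614] 211 top 0.105 top xy [0.4472 0.3587]
drop [0.5361 0.3641] 124 top 0.116 top xy [0.5334 0.3652]
drop [0.5369 0.3637] 135 top 0.113 top xy [0.533  0.3649]
roll [0.3327 0.3076] 207 top 0.080 top xy [0.3314 0.3059]
roll [0.3335 0.3077] 249 top 0.080 top xy [0.3324 0.3059]
```

Call:
apply_moves(
  plan=[0,0,0,0.108,0,0,0,0.108,4,18,0,0,5,22,0,0,5,22,0,0,5,22,0,0,5,22,0,0,5,22,0,0,5,22,0,0,5,20,0,0,1,4,0,0,0,0,0,0,0,0,0,0],
  hand=1,
)

```text
time_s: 33.85
ee_pos: [0.5355, 0.3616, 0.1507]
eef_rot: [-3.141, -0.0, -3.009]
force: [-0.0, -0.4, 0.1]
grip_width: 0.0942
grip_force: 0.0
```

```bash
python3 go.py 0.5358 0.3625 0.0455 3.274
```

```text
t 33.9 pos [0.5355 0.3616 0.1507] rot [-3.1413e+00 -4.0000e-04 -3.0088e+00] q [ 0.54  0.56  1.28 -0.    1.3  -1.17] w 0.0942 f [-0.  -0.4  0.1]
tool shift mm [ -0.5   0.8 105.2]
spin 0.00043043383150909165
```

Call:
apply_moves(
  plan=[0,0,20,0,0,0,20,0,0,0,20,0,0,0,20,0,0,0,15,0,0,0,10,0,0,0,0,0,0,0,0,0],
)

```text
time_s: 34.65
ee_pos: [0.5358, 0.3622, 0.0466]
eef_rot: [3.141, 0.001, -3.01]
force: [0.5, -0.0, 0.2]
grip_width: 0.0939
grip_force: 0.0
```

Call:
apply_moves(
  plan=[0,0,0,0,0,0,0,0,0,0,0,0,0,0,0,0,0,0,0,0,0,0,0,0,0,0,0,0,0,0,0,0,0,0,0,0,0,0,0,0],
  hand=-1,
  squeeze=15,
)

```text
time_s: 35.65
ee_pos: [0.5354, 0.3621, 0.0459]
eef_rot: [-3.142, -0.0, -3.009]
force: [1.2, -0.1, -0.4]
grip_width: 0.032
grip_force: 15.0
```

```bash
python3 go.py 0.539 0.1887 0.049 3.274
```

```text
t 35.6 pos [0.5354 0.3621 0.0459] rot [-3.1415 -0.     -3.0094] q [ 0.54  0.67  1.36 -0.    1.11 -1.16] w 0.0320 f [ 1.2 -0.1 -0.4]
tool shift mm [  19.3 -172.4   -3.1]
spin -0.00017309479587623855
```

Call:
apply_moves(
  plan=[0,0,-8,0,0,0,-18,0,0,0,-20,0,0,-8,0,0,2,-18,0,0,3,-20,0,0,3,-20,0,0,3,-20,0,0,3,-20,0,0,3,-20,0,0,2,-20,0,0,0,-18,0,0,0,-8,0,0,0,0,0,0,0,0,0,0],
)

```text
time_s: 37.15
ee_pos: [0.5391, 0.1894, 0.0917]
eef_rot: [3.142, -0.0, -3.009]
force: [0.4, 0.0, -0.4]
grip_width: 0.0324
grip_force: 15.0
```

```bash
python3 go.py 0.539 0.1887 0.0493 3.274
```

```text
t 37.1 pos [0.5391 0.1894 0.0917] rot [ 3.1415e+00 -2.0000e-04 -3.0095e+00] q [ 0.27  0.46  1.58  0.    1.1  -1.43] w 0.0324 f [ 0.4  0.  -0.4]
tool shift mm [ 0.2 -0.7 42.4]
spin -0.0002829227153480218
```

Call:
apply_moves(
  plan=[0,-0.5,12,0,0,0,12,0,0,0,10,0,0,0,6,0,0,0,2,0,0,0,0,0,0,0,0,0,0,0,0,0],
)

```text
time_s: 37.95
ee_pos: [0.5395, 0.1887, 0.0503]
eef_rot: [3.142, 0.001, -3.009]
force: [0.1, -0.5, -0.6]
grip_width: 0.0324
grip_force: 15.0
```

Call:
apply_moves(
  plan=[0,0,0,0,0,0,0,0,0,0,0,0,0,0,0,0,0,0,0,0,0,0,0,0,0,0,0,0,0,0,0,0,0,0,-15,0,0,0,-25,0,0,0,-25,0,0,0,-25,0,0,0,-20,0,0,0,0,0,0,0,0,0],
  hand=1,
)

```text
time_s: 39.45
ee_pos: [0.5392, 0.1886, 0.1602]
eef_rot: [3.142, 0.001, -3.009]
force: [0.5, 0.2, -0.4]
grip_width: 0.094
grip_force: 0.0
```

```bash
python3 go.py 0.4499 0.3617 0.0445 3.274; python3 chk.py drop,.539,.189 oil,.598,.195 vial,.3925,.208 flat,.45,.362
```

```text
t 39.5 pos [0.5392 0.1886 0.1602] rot [ 3.1415e+00  6.0000e-04 -3.0094e+00] q [ 0.27  0.39  1.51 -0.    1.24 -1.43] w 0.0940 f [ 0.5  0.2 -0.4]
tool shift mm [ 65.8 183.3 115.6]
spin -0.00019371475165286256
drop [0.5404 0.1906] 132 top 0.117 top xy [0.5379 0.1925]
drop [0.5415 0.1902] 154 top 0.116 top xy [0.5386 0.1919]
oil [0.5996 0.1973] 69 top 0.079 top xy [0.5974 0.1958]
oil [0.6003 0.1963] 83 top 0.077 top xy [0.5981 0.1952]
vial [0.3922 0.2095] 75 top 0.074 top xy [0.3911 0.2074]
vial [0.3928 0.2088] 93 top 0.073 top xy [0.3921 0.2068]
flat [0.4492 0.362 ] 183 top 0.106 top xy [0.4462 0.3591]
flat [0.4502 0.3617] 216 top 0.105 top xy [0.447  0.3584]
```

The dropper is back within about 2 mm. Now the flatcap.

Call:
apply_moves(
  plan=[8,22,0,0,8,23,0,0,8,23,0,0,8,23,0,0,8,23,0,0,8,23,0,0,9,23,0,0,9,23,0,0,0,0,0,0,0,0,20,0,0,0,20,0,0,0,20,0,0,0,20,0,0,0,20,0,0,0,14,0,0,0,0,0,0,0,0,0],
)

```text
time_s: 41.25
ee_pos: [0.45, 0.3612, 0.0462]
eef_rot: [-3.142, -0.0, -3.01]
force: [-1.6, -0.6, 0.7]
grip_width: 0.0941
grip_force: 0.0
```

Call:
apply_moves(
  plan=[0,0,0,0,0,0,0,0,0,0,0,0,0,0,0,0,0,0,0,0,0,0,0,0,0,0,0,0,0,0,0,0,0,0,0,0,0,0,0,0],
  hand=-1,
)

```text
time_s: 42.25
ee_pos: [0.4498, 0.3613, 0.0459]
eef_rot: [-3.142, -0.0, -3.009]
force: [0.2, 0.5, -0.5]
grip_width: 0.0386
grip_force: 15.0
```

```bash
python3 go.py 0.4807 0.18 0.048 3.274
```

```text
t 42.2 pos [0.4498 0.3613 0.0459] rot [-3.1416 -0.     -3.0094] q [ 0.61  0.53  1.59 -0.    1.02 -1.09] w 0.0386 f [ 0.2  0.5 -0.5]
tool shift mm [  -6.8 -183.8   -2.1]
spin -0.000242354688253954
```

Call:
apply_moves(
  plan=[0,0,-8,0,0,0,-18,0,0,0,-20,0,0,-8,0,0,-1,-18,0,0,-1,-22,0,0,-1,-22,0,0,-1,-22,0,0,-1,-22,0,0,-1,-22,0,0,-1,-22,0,0,0,-18,0,0,0,-8,0,0,0,0,0,0,0,0,0,0],
)

```text
time_s: 43.75
ee_pos: [0.4807, 0.1799, 0.0916]
eef_rot: [3.142, -0.001, -3.01]
force: [0.0, 0.6, -0.8]
grip_width: 0.0385
grip_force: 15.0
```

```bash
python3 go.py 0.4807 0.18 0.0495 3.274
```

```text
t 43.8 pos [0.4807 0.1799 0.0916] rot [ 3.1416e+00 -5.0000e-04 -3.0097e+00] q [ 0.29  0.35  1.74  0.    1.05 -1.42] w 0.0385 f [ 0.   0.6 -0.8]
tool shift mm [-0.   0.1 42.1]
spin -0.0004949550441466499
```

Call:
apply_moves(
  plan=[0,0,12,0,0,0,12,0,0,0,10,0,0,0,6,0,0,0,2,0,0,0,0,0,0,0,0,0,0,0,0,0],
)

```text
time_s: 44.55
ee_pos: [0.4811, 0.1799, 0.0503]
eef_rot: [3.141, 0.001, -3.009]
force: [0.8, -0.7, -0.9]
grip_width: 0.0382
grip_force: 15.0
```

Call:
apply_moves(
  plan=[0,0,0,0,0,0,0,0,0,0,0,0,0,0,0,0,0,0,0,0,0,0,0,0,0,0,0,0,0,0,0,0,0,0,-15,0,0,0,-25,0,0,0,-25,0,0,0,-25,0,0,0,-30,0,0,0,-25,0,0,0,0,0,0,0,0,0,0,0,0,0],
  hand=1,
)

```text
time_s: 46.25
ee_pos: [0.4805, 0.1797, 0.1938]
eef_rot: [-3.141, -0.002, -3.009]
force: [0.6, 0.5, -0.0]
grip_width: 0.0938
grip_force: 0.0
```

```bash
python3 chk.py flat,.4805,.18 drop,.539,.189 oil,.598,.195 vial,.3925,.208 roll,.333,.308;  python3 - <<'E'
from station import camera
import cv2,numpy as np
a=[camera(n)['image'] for n in('side','scene')]
cv2.imwrite('pics/end.png',np.hstack([cv2.resize(a[0][130:280,210:400],(400,316)),cv2.resize(a[1][130:280,210:400],(400,316))])[:,:,::-1])
E
```

```text
flat [0.481 0.181] 199 top 0.110 top xy [0.4779 0.1785]
flat [0.4812 0.1803] 234 top 0.109 top xy [0.4776 0.1774]
drop [0.5407 0.1907] 133 top 0.118 top xy [0.5382 0.1925]
drop [0.5411 0.1901] 155 top 0.116 top xy [0.5384 0.1922]
oil [0.5997 0.1969] 72 top 0.079 top xy [0.5973 0.1953]
oil [0.6002 0.1961] 82 top 0.077 top xy [0.5973 0.1943]
vial [0.3921 0.209 ] 70 top 0.074 top xy [0.3908 0.207 ]
vial [0.393  0.2088] 94 top 0.073 top xy [0.391 0.207]
roll [0.3326 0.3079] 208 top 0.080 top xy [0.3317 0.3063]
roll [0.3336 0.3078] 247 top 0.080 top xy [0.3327 0.306 ]
```

View pics/end.png

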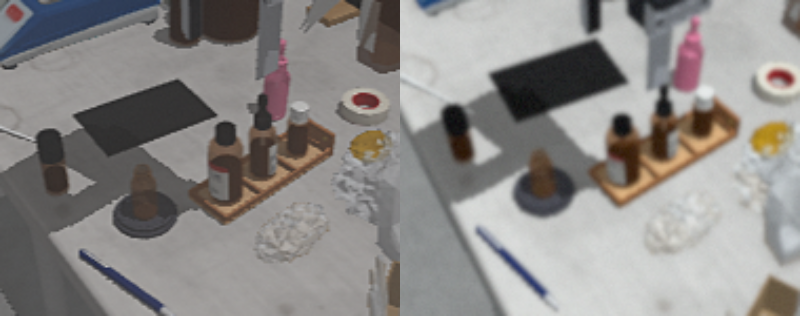

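The picture shows flatcap (225,165), dropper (262,140) and oil (298,130) upright in the front, middle and rear bays, and the vial in the stand (145,195). The rollon at (52,160) hasn't moved, and the gripper is clear.

```bash
python3 -c "
from station import ctrl
print(ctrl.hand_in())"
```

```text
the job is handed in; nothing more can be done
None
```

The job is handed in after 46 s of robot time: the vial is in the filling stand, the white-capped bottle is in the rear bay, both tall bottles are back in their own bays within about 2 mm, and the black-capped bottle hasn't moved; the hand-in returned no verdict.

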